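# Turn a specimen turntable and swing the lens over the dish

### The job

Set up the petri dish for inspection: push on an arm of the three-armed turntable with a fingertip to turn it until the arm with the petri dish lies straight above the base beam and points at the lens post, then push the swing lens round until it is centred above the dish. Push gently, leave the dish and the small cap lying in their pans without touching or lifting them, and leave the dropper bottle, the jar and the marker where they stand.

Things in the scene. Friction and masses are not known exactly. Their poses are not given: they have to be found in the camera images.
- hub (a point): centre of the turntable's axis, 42 mm above the work surface, half-way up the arms; hub 44 mm across, top at 59 mm. Fixed to the aluminium base: a beam 44 mm wide, 12 mm high, from 50 mm behind the hub to 280 mm beyond it, and a cross foot 170 mm long, 10 mm high, under the hub. Its y axis runs along the beam to the lens post.
- turntable (a joint): angle about the upright hub axis, 0 at the start wherever the arms stand, growing anticlockwise from above, up to 6.28 either way. Friction 0.08 N m holds it where it is left; no spring, stop or click. Three steel arms 120 degrees apart, 14 mm wide, 36 to 48 mm above the surface, are bare from 22 to 90 mm from the axis: push them sideways there.
- pan_dish (a point): centre of the floor (42 mm above the surface) of the pan that holds the petri dish, 130 mm from the axis; turns with the turntable. Each arm ends in such a round grey pan, 79 mm across, its lip 48 mm above the surface.
- pan_cap (a point): centre of the floor of the pan that holds the small cap; the next pan anticlockwise from the dish's, seen from above. The third pan is empty.
- dish_center (a point): centre of the loose glass petri dish, 68 mm across, 18 mm high, lying in its pan; its top is 60 mm above the surface. This point lies 9 mm above the pan's floor
- cap_center (a point): centre of the loose clear small cap, 28 mm across, 9 mm high, lying in the next pan
- station (a point): the fixed point above the beam, 130 mm from the hub and 44 mm above the surface, over which the middle of the dish's pan must come and above which the lens must be centred
- lens_post (a point): pivot of the swing lens: top of the upright post on the beam, 250 mm from the hub, at the height (106 mm) of the middle of the lens arm. The pivot head is 30 mm across and reaches up to 118 mm. Axes as for the hub
- lens_arm (a joint): angle of the swing lens about its upright post: 0 when it lies above the beam with the lens over the station, -1.7 to -1.1 at the start (swung aside towards the robot), growing anticlockwise from above; free from -2.0 to 0.9. Friction 0.08 N m holds it where it is left; no spring, no stop at 0.
- lens_center (a point): centre of the round black-rimmed lens, 63 mm over its rim, 12 mm high (100 to 112 mm above the surface), 120 mm from the post. A straight black bar 12 mm wide and high joins it to the pivot head, bare from 15 to 89 mm from the post: push it sideways there with the fingertips 90 to 95 mm above the surface, clear over the dish.
- dropper_center (a point): loose brown dropper bottle with a red bulb, 33 mm across, 99 mm high, a bystander; point half-way up
- jar_center (a point): loose white screw jar, 47 mm across, 56 mm high, a bystander; point half-way up
- blue_marker_center (a point): loose marker pen with a blue cap, 126 mm long, 18 mm thick, lying on the table, a bystander; point at its middle
Not all that is in view belongs to the job. Leave any black or pink look-alike of the part that bears dish_center alone.

How it is judged:
By the outcome, as a careful person would: the job done as asked, in the order asked, and still so for the second after the job is handed in, with the robot touching nothing.
It also fails if it takes over 67 s, if anything falls off the work surface, if the arm or the gripper's body presses on something with over 40 N, if the wrist force passes 120 N, or if a joint passes its speed limit or range.

### The arm

A 6-joint arm with a two-finger parallel gripper is mounted at the origin on a cart in front of the work surface, level with it; the furniture and walls round the work are solid. World frame = base frame: x ahead of the robot, y to its left, z up, the work surface at z = 0. Lengths are in mm, angles in rad, forces in N, time in s.
With the tool pointing down it reaches from about 275 to 1000 mm from the base axis. Payload 8.4 kg.
Tool frame: the origin (TCP) lies midway between the tips of the shut fingers; the grasp point (between the pads) lies grip_depth behind it (grip_depth is the distance from the TCP to the grasp point, in mm); z points along the fingers, y is the line along which they close (so a half turn about z gives the same grasp; the last joint's range is limited). The gripper opens to 85 mm and grips with 20 to 120 N. Pads are 22 mm wide; open, the fingers measure 114 mm over their backs; the gripper's body (76 mm by 85 mm) begins 54 mm behind the grasp point. The pads swing forward as they close: fully open they stand 13 mm farther back than shut.
Start: joints at [-1.133, 0.353, 1.633, -0, 1.155, -0.002], TCP at [266.098, -565.526, 231.281] pointing down, gripper open.
Joint ranges: [-2.63, 2.63], [-0.92, 2.1], [0.06, 2.66], [-1.3, 4.44], [0, 2.69], [-3.02, 3.02]. Speed limits (rad/s): [2.22, 2.22, 2.79, 3.14, 3.14, 3.14].

### API

Orientations are given as [roll, pitch, yaw] about the fixed x, y, z axes, in that order (R = Rz(yaw) Ry(pitch) Rx(roll)).
In Python, from rig import * gives the robot as it stands.
- The arm moves only by the shell command python3 -m creep 'ROWS' [FORCE]. ROWS is JSON, a list of rows, each an object of numbers: "x", "y", "z": the shift along the tool's x, y, z in mm; "rx", "ry", "rz": the turn, a rotation vector about the tool's x, y, z in rad; "hand": the finger opening in mm, from 0 to 85.4. A call has 1 to 20 rows; each row shifts and turns the commanded pose from where the row before left it, along the tool's axes as they then stand; what a row does not reach is not made up. A row lasts 1/8 s, in which the tool goes at most 62.5 mm and 10.7 degrees, less where a joint would pass 70% of its speed; a pose out of reach is approached as far as the arm can. A call with a gripper value outside its range is refused whole. The fingers move at their own pace and stop on an object; FORCE is the grip in N (left out, the last holds). Time passes only in rows, so rows that do not move let the fingers close. It gives the time, the measured TCP pose, the force, the opening and the grip force at its end, in the units of the state.
- sense(): the state, without advancing time (a new reading comes with each control period).
- grab_frame(name): name is "scene" or "side" or "wrist"; returns the picture (400x640x3 uint8, red, green, blue); there is no depth.
- get_calibration(name): a dict with "K" (3x3 intrinsics, pixels), "R" (3x3) and "t" (3): a world point X has camera coordinates R X + t. Camera axes: x right, y down, z forward; pixel columns grow to the right and rows downward; lengths in mm; the calibration is good to about 2 mm. The wrist camera is an equidistant fisheye: a pixel r from the principal point sees the ray r / f radians off the axis. A picture is of the moment at which its call begins: read the wrist's pose just before it. get_calibration takes no time and is no camera call; for the wrist camera it gives the pose at the moment of the call.
- sign_off(): hands the job in; it is judged then, once.
The state is a dict: "clock": time; "qpos": joint angles; "qvel": joint speeds; "joint_efforts": joint torques, N m; "eef_pos": TCP position; "tcp_rot": TCP orientation; "contact_force": force on the tool from outside, world axes, zero at the start; "wrist_torque": the same for the moment, N m; "opening": opening from 0.0 (shut) to 1.0 (fully open); "grasp_force": force on a finger pad.
Only numpy, scipy, OpenCV 4.12 (cv2) and the standard library are available. Lean on these libraries where they do the work, as an engineer would, in place of code of your own. Each camera call takes 0.05 s, during which the arm holds its last target. There are 200 camera calls.

## Working session

There is one attempt and no reset: what is moved stays moved. The work goes in short steps, Python scripts to look and compute and a shell command to move; the robot and the scene stay as the last step left them, time stands still between calls to the robot, and variables do not carry over. Pictures are saved under pics/ and viewed, at most 10 in all, crops included, and the job is handed in when it is done.

```bash
mkdir -p pics; python3 - <<'E'
from rig import *
import cv2
s=sense();print(s['clock'],s['eef_pos'],s['tcp_rot'],s['opening'])
for n in("scene","side"):
    cv2.imwrite(f"pics/{n}0.png",grab_frame(n)[:,:,::-1])
    c=get_calibration(n);print(n,c['K'],c['R'],c['t'])
E
```

```text
0.0 [ 265.86940783 -565.09482093  230.52631677] [-3.14015288e+00  1.54576462e-05  4.39805283e-01] 1.0016467068723598
scene [[514.37668876   0.         317.98514332]
 [  0.         514.37668876 197.21407945]
 [  0.           0.           1.        ]] [[-0.70370029 -0.71022099 -0.01980027]
 [-0.44096402  0.4584274  -0.77161846]
 [ 0.55709661 -0.53425692 -0.6357774 ]] [361.98087774 394.43150376 992.93123105]
side [[427.28971246   0.         310.19845945]
 [  0.         427.28971246 201.31211988]
 [  0.           0.           1.        ]] [[-0.93362489 -0.35824731  0.00185518]
 [-0.15236218  0.39237222 -0.90709967]
 [ 0.32423809 -0.84717348 -0.42091181]] [524.8001691  213.65098144 755.14260659]
```

View pics/scene0.png

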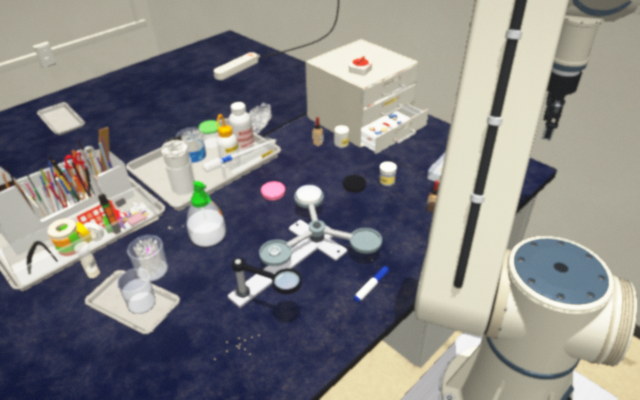

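View pics/side0.png

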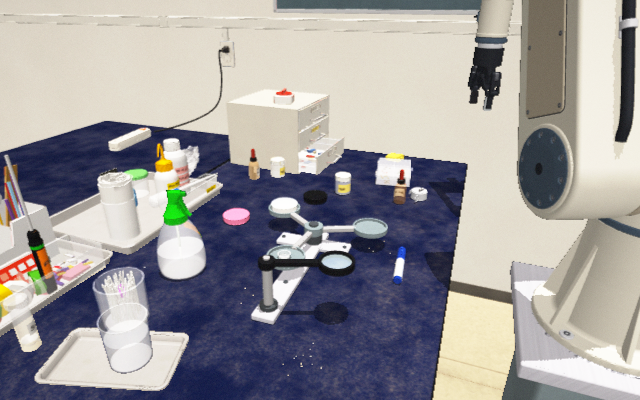

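The scene view shows the hub at (317,230), with pans at (308,196, whitish and probably the dish), (366,240) and (276,252, probably the cap). The lens post is at (240,270) and the lens at (287,280). Pink (273,190) and black (354,184) discs are the look-alikes. I'll check this in one close crop.

```bash
python3 - <<'E'
import cv2,numpy as np
a=cv2.imread("pics/scene0.png")[170:320,220:420];b=cv2.imread("pics/side0.png")[180:330,220:420]
cv2.imwrite("pics/crop.png",np.vstack([cv2.resize(i,(800,600),interpolation=2)[:, :] for i in (a,)]))
cv2.imwrite("pics/crop2.png",cv2.resize(b,(800,600),interpolation=2))
E
```

```text
(no output)
```

View pics/crop.png

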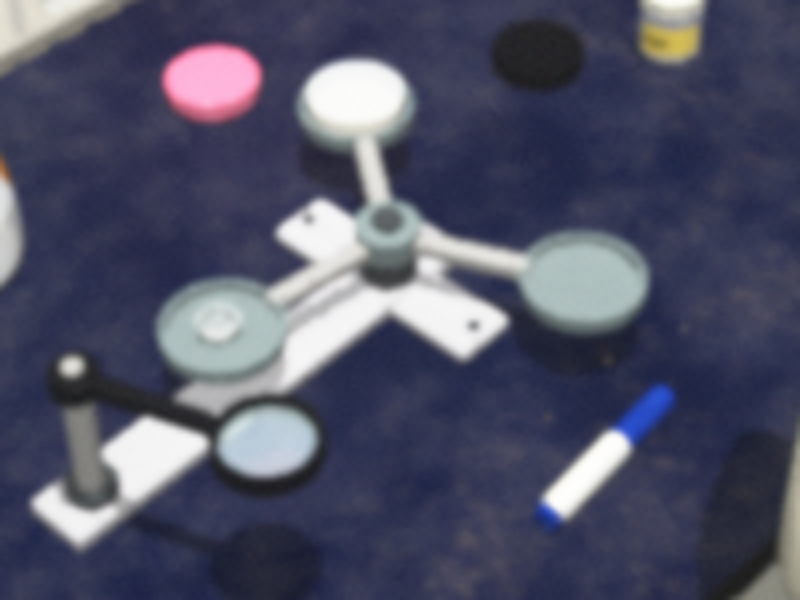

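View pics/crop2.png

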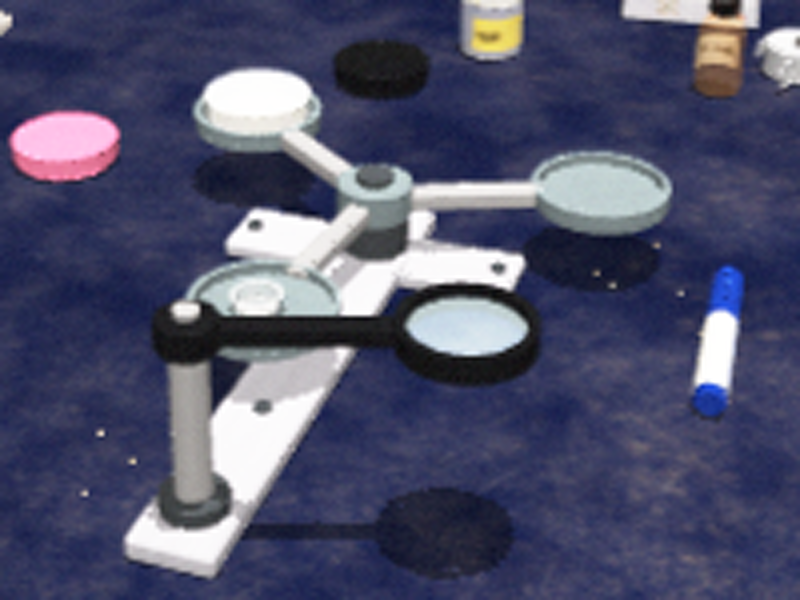

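The crops confirm the layout: the white dish on top of its pan is at scene (309.5,193). The cap pan is at (275,250), the empty pan at (366,238), the hub top at (316.5,224.5), the post at (238,261) and the lens at (287,280).

```bash
cat > h.py <<'E'
from rig import *
import numpy as np
def ray(n,p):
    c=get_calibration(n);d=c['R'].T@np.linalg.solve(c['K'],[*p,1]);return -c['R'].T@c['t'],d
def at(n,p,z):
    o,d=ray(n,p);return (o+d*(z-o[2])/d[2])[:2]
E
python3 - <<'E'
from h import *
P={'hub':((316.5,224.5),(314,225),59),'dish':((309.5,193),(284.5,203.8),60),'empty':((366,238),(370.5,227),48),'cap':((275,250.5),(286,255.5),48),'post':((238,261.5),(267,258),118),'lens':((287,280),(337.5,262.5),110),'marker':((372,283),(399.5,265),9),'black':((354.5,183),(315,196),12),'pink':((273,189),(236.5,215),12)}
m={}
for k,(a,b,z) in P.items():
    A,B=at('scene',a,z),at('side',b,z);m[k]=(A+B)/2;print(k,A.round(1),B.round(1))
h=m['hub']
for k in m: d=m[k]-h;print(k,np.hypot(*d).round(1),np.degrees(np.arctan2(d[1],d[0])).round(1))
d=m['lens']-m['post'];print(np.hypot(*d),np.degrees(np.arctan2(d[1],d[0])))
E
```

```text
hub [575.2 -56.6] [572.4 -50.4]
dish [ 678.6 -131.8] [ 678.9 -126.5]
empty [ 460.  -115.7] [ 456.2 -107.2]
cap [590.1  71.1] [586.5  73.2]
post [567.1 192.1] [566.6 193.5]
lens [455.6 148.3] [454.3 151.7]
marker [374.5 -41.8] [373.7 -35.7]
black [ 660.4 -296.1] [ 661.9 -298.3]
pink [ 812.2 -111.1] [ 809.7 -111.9]
hub 0.0 0.0
dish 129.3 -35.8
empty 129.5 -153.4
cap 126.5 83.4
post 246.4 91.6
lens 235.7 120.3
marker 200.2 175.8
black 258.9 -70.3
pink 244.1 -13.7
119.83758452426724 -159.07137678683927
```

```bash
python3 -m creep '[{"hand":0,"x":33,"y":-17},{"x":33,"y":-17},{"x":33,"y":-17},{"x":33,"y":-17},{"x":33,"y":-17},{"x":33,"y":-17},{"x":33,"y":-17},{"x":33,"y":-17},{"x":33,"y":-17},{"x":33,"y":-17},{"x":33,"y":-17},{"x":33,"y":-17},{"x":33,"y":-17},{"x":33,"y":-18},{"x":30,"y":-18},{"x":0},{"x":0}]' 20; python3 - <<'E'
from h import *
import cv2
s=sense();print(s['eef_pos'],s['tcp_rot'],s['opening'])
c=get_calibration('wrist');print(c, grip_depth if 'grip_depth' in globals() else '')
cv2.imwrite("pics/w0.png",grab_frame('wrist')[:,:,::-1])
E
```

```text
[ 265.92060737 -565.13035408  230.62099847] [-3.14032277e+00 -1.02055795e-05  4.39785819e-01] 0.999302956729643
{'K': array([[309.70691629,   0.        , 321.47425259],
       [  0.        , 309.70691629, 200.95180586],
       [  0.        ,   0.        ,   1.        ]]), 'R': array([[ 4.24510736e-01, -9.05422670e-01, -6.50975925e-04],
       [-8.73769320e-01, -4.09858180e-01,  2.61808036e-01],
       [-2.37313739e-01, -1.10571519e-01, -9.65119748e-01]]), 't': array([-623.82538365,  -34.20864643,  378.13724318])} 18.700000000000003schema error: expected keys x, y, z, rx, ry, rz, hand
```

View pics/w0.png

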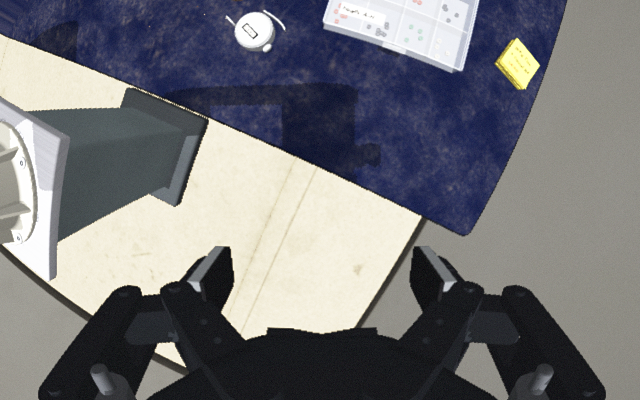

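The wrist picture shows only the floor and the table edge, because the arm didn't move: rows need all seven keys.

```bash
python3 -m creep '[{"x":33,"y":-17,"z":0,"rx":0,"ry":0,"rz":0,"hand":0},{"x":33,"y":-17,"z":0,"rx":0,"ry":0,"rz":0,"hand":0},{"x":33,"y":-17,"z":0,"rx":0,"ry":0,"rz":0,"hand":0},{"x":33,"y":-17,"z":0,"rx":0,"ry":0,"rz":0,"hand":0},{"x":33,"y":-17,"z":0,"rx":0,"ry":0,"rz":0,"hand":0},{"x":33,"y":-17,"z":0,"rx":0,"ry":0,"rz":0,"hand":0},{"x":33,"y":-17,"z":0,"rx":0,"ry":0,"rz":0,"hand":0},{"x":33,"y":-17,"z":0,"rx":0,"ry":0,"rz":0,"hand":0},{"x":33,"y":-17,"z":0,"rx":0,"ry":0,"rz":0,"hand":0},{"x":33,"y":-17,"z":0,"rx":0,"ry":0,"rz":0,"hand":0},{"x":33,"y":-17,"z":0,"rx":0,"ry":0,"rz":0,"hand":0},{"x":33,"y":-17,"z":0,"rx":0,"ry":0,"rz":0,"hand":0},{"x":33,"y":-18,"z":0,"rx":0,"ry":0,"rz":0,"hand":0},{"x":33,"y":-18,"z":0,"rx":0,"ry":0,"rz":0,"hand":0},{"x":0,"y":0,"z":0,"rx":0,"ry":0,"rz":0,"hand":0}]' 20; python3 - <<'E'
from h import *
import cv2
s=sense();print(s['eef_pos'],s['tcp_rot'],s['opening'])
c=get_calibration('wrist');print(c['R'],c['t'])
cv2.imwrite("pics/w1.png",grab_frame('wrist')[:,:,::-1])
E
```

```text
clock: 2.02
eef_pos: [582.9, -149.8, 231.0]
tcp_rot: [-3.141, -0.0, 0.442]
contact_force: [-0.4, -0.8, -1.2]
opening: 0.0
grasp_force: 0.0
[ 582.94356366 -149.77841988  230.95179212] [-3.14114320e+00 -1.32167303e-04  4.42466766e-01] 0.00022954645576288936
[[ 4.26920631e-01 -9.04289083e-01  1.69197258e-04]
 [-8.72796880e-01 -4.12003999e-01  2.61683609e-01]
 [-2.36567921e-01 -1.11865806e-01 -9.65153698e-01]] [-383.7673487   412.10788894  498.98053563]
```

View pics/w1.png

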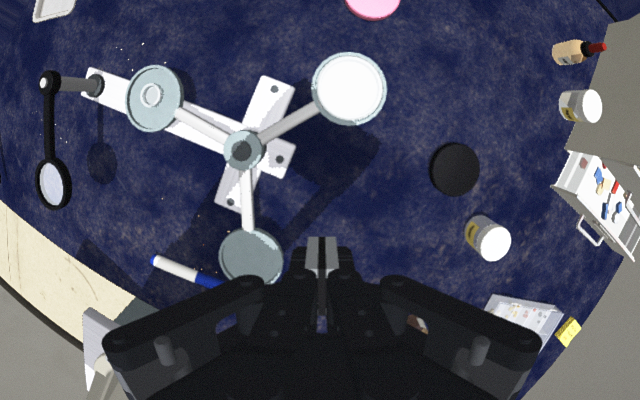

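The wrist view shows the hub at (243,151), the dish at (349,88), the cap pan at (154,98), the empty pan at (251,257), the post head at (48,83) and the lens at (53,184).

```bash
cat >> h.py <<'E'
def fe(p,z,c=None):
    c=c or get_calibration('wrist');f=c['K'][0,0];v=np.array(p)-c['K'][:2,2];r=np.hypot(*v)
    d=c['R'].T@np.r_[np.sin(r/f)*v/r,np.cos(r/f)];o=-c['R'].T@c['t'];return (o+d*(z-o[2])/d[2])[:2]
E
python3 - <<'E'
from h import *
m={k:fe(p,z) for k,p,z in [('hub',(243,151),59),('dish',(349,88),60),('cap',(154,97),48),('empty',(251,256),48),('post',(48,82),118),('lens',(53,184),112)]}
h=m['hub']
for k in m: d=m[k]-h;print(k,m[k].round(1),np.hypot(*d).round(1),np.degrees(np.arctan2(d[1],d[0])).round(1))
d=m['lens']-m['post'];print(np.hypot(*d),np.degrees(np.arctan2(d[1],d[0])))
E
```

```text
hub [577.3 -62.4] 0.0 0.0
dish [ 681. -134.] 126.0 -34.6
cap [590.5  65.5] 128.6 84.1
empty [ 464.4 -113.8] 124.1 -155.5
post [572.3 179.1] 241.5 91.2
lens [461.4 139.4] 232.7 119.9
117.82668940238501 -160.32378276052071
```

```bash
python3 -m creep '[{"x":15,"y":-7,"z":0,"rx":0,"ry":0,"rz":0,"hand":0},{"x":14,"y":-6,"z":0,"rx":0,"ry":0,"rz":0,"hand":0},{"x":0,"y":0,"z":0,"rx":0,"ry":0,"rz":0.15,"hand":0},{"x":0,"y":0,"z":0,"rx":0,"ry":0,"rz":0.15,"hand":0},{"x":0,"y":0,"z":0,"rx":0,"ry":0,"rz":0.15,"hand":0},{"x":0,"y":0,"z":0,"rx":0,"ry":0,"rz":0.15,"hand":0},{"x":0,"y":0,"z":0,"rx":0,"ry":0,"rz":0.15,"hand":0},{"x":0,"y":0,"z":0,"rx":0,"ry":0,"rz":0.15,"hand":0},{"x":0,"y":0,"z":0,"rx":0,"ry":0,"rz":0.15,"hand":0},{"x":0,"y":0,"z":0,"rx":0,"ry":0,"rz":0,"hand":0},{"x":0,"y":0,"z":40,"rx":0,"ry":0,"rz":0,"hand":0},{"x":0,"y":0,"z":40,"rx":0,"ry":0,"rz":0,"hand":0},{"x":0,"y":0,"z":30,"rx":0,"ry":0,"rz":0,"hand":0},{"x":0,"y":0,"z":30,"rx":0,"ry":0,"rz":0,"hand":0},{"x":0,"y":0,"z":20,"rx":0,"ry":0,"rz":0,"hand":0},{"x":0,"y":0,"z":20,"rx":0,"ry":0,"rz":0,"hand":0},{"x":0,"y":0,"z":17,"rx":0,"ry":0,"rz":0,"hand":0},{"x":0,"y":0,"z":0,"rx":0,"ry":0,"rz":0,"hand":0},{"x":0,"y":0,"z":0,"rx":0,"ry":0,"rz":0,"hand":0}]'
python3 - <<'E'
from h import *
import cv2
cv2.imwrite("pics/w2.png",grab_frame('wrist')[:,:,::-1])
E
```

```text
clock: 4.45
eef_pos: [603.2, -127.7, 34.8]
tcp_rot: [-3.141, -0.001, -0.61]
contact_force: [-0.2, 0.1, -0.8]
opening: 0.005
grasp_force: 0.0
```

View pics/w2.png

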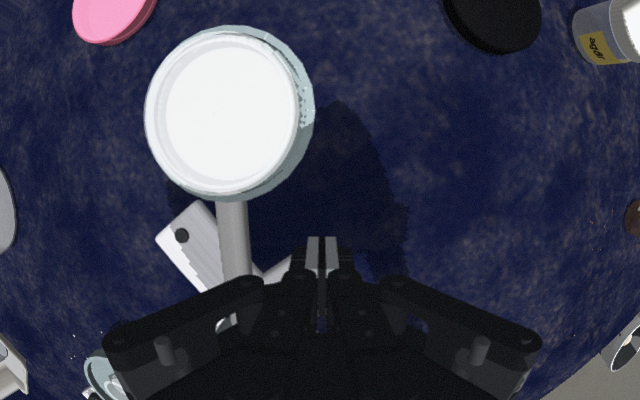

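The dish arm at column 235 runs parallel to the tool, and the fingertips at column 322 stand clear beside it.

```bash
python3 -m creep '[{"x":0,"y":-4,"z":0,"rx":0,"ry":0,"rz":0,"hand":0},{"x":0,"y":-5,"z":0,"rx":0,"ry":0,"rz":0,"hand":0},{"x":0,"y":-4,"z":0,"rx":0,"ry":0,"rz":0,"hand":0},{"x":0,"y":-2,"z":0,"rx":0,"ry":0,"rz":0,"hand":0},{"x":0,"y":-2,"z":0,"rx":0,"ry":0,"rz":0,"hand":0},{"x":0,"y":-2,"z":0,"rx":0,"ry":0,"rz":0,"hand":0},{"x":0.4,"y":-1.3,"z":0,"rx":0,"ry":0,"rz":-0.02,"hand":0},{"x":0.6,"y":-1.9,"z":0,"rx":0,"ry":0,"rz":-0.03,"hand":0},{"x":0.8,"y":-2.5,"z":0,"rx":0,"ry":0,"rz":-0.04,"hand":0},{"x":1,"y":-3.1,"z":0,"rx":0,"ry":0,"rz":-0.05,"hand":0},{"x":1.2,"y":-3.76,"z":0,"rx":0,"ry":0,"rz":-0.06,"hand":0},{"x":1.2,"y":-3.76,"z":0,"rx":0,"ry":0,"rz":-0.06,"hand":0},{"x":1.2,"y":-3.76,"z":0,"rx":0,"ry":0,"rz":-0.06,"hand":0},{"x":1.2,"y":-3.76,"z":0,"rx":0,"ry":0,"rz":-0.06,"hand":0},{"x":1.2,"y":-3.76,"z":0,"rx":0,"ry":0,"rz":-0.06,"hand":0}]'
```

```text
clock: 6.38
eef_pos: [633.1, -90.6, 34.3]
tcp_rot: [3.141, -0.001, -0.167]
contact_force: [0.6, -2.0, -1.1]
opening: -0.003
grasp_force: 0.7
```

```bash
python3 -m creep '[{"x":1.2,"y":-3.76,"z":0,"rx":0,"ry":0,"rz":-0.06,"hand":0},{"x":1.2,"y":-3.76,"z":0,"rx":0,"ry":0,"rz":-0.06,"hand":0},{"x":1.2,"y":-3.76,"z":0,"rx":0,"ry":0,"rz":-0.06,"hand":0},{"x":1.2,"y":-3.76,"z":0,"rx":0,"ry":0,"rz":-0.06,"hand":0},{"x":1.2,"y":-3.76,"z":0,"rx":0,"ry":0,"rz":-0.06,"hand":0},{"x":1.2,"y":-3.76,"z":0,"rx":0,"ry":0,"rz":-0.06,"hand":0},{"x":1.2,"y":-3.76,"z":0,"rx":0,"ry":0,"rz":-0.06,"hand":0},{"x":1.2,"y":-3.76,"z":0,"rx":0,"ry":0,"rz":-0.06,"hand":0},{"x":1.2,"y":-3.76,"z":0,"rx":0,"ry":0,"rz":-0.06,"hand":0},{"x":1.2,"y":-3.76,"z":0,"rx":0,"ry":0,"rz":-0.06,"hand":0},{"x":1.2,"y":-3.76,"z":0,"rx":0,"ry":0,"rz":-0.06,"hand":0},{"x":1.2,"y":-3.76,"z":0,"rx":0,"ry":0,"rz":-0.06,"hand":0},{"x":1.2,"y":-3.76,"z":0,"rx":0,"ry":0,"rz":-0.06,"hand":0},{"x":1.2,"y":-3.76,"z":0,"rx":0,"ry":0,"rz":-0.06,"hand":0},{"x":1.2,"y":-3.76,"z":0,"rx":0,"ry":0,"rz":-0.06,"hand":0},{"x":1.2,"y":-3.76,"z":0,"rx":0,"ry":0,"rz":-0.06,"hand":0},{"x":1.2,"y":-3.76,"z":0,"rx":0,"ry":0,"rz":-0.06,"hand":0},{"x":1.2,"y":-3.76,"z":0,"rx":0,"ry":0,"rz":-0.06,"hand":0},{"x":1.2,"y":-3.76,"z":0,"rx":0,"ry":0,"rz":-0.06,"hand":0},{"x":1.2,"y":-3.76,"z":0,"rx":0,"ry":0,"rz":-0.06,"hand":0}]'
```

```text
clock: 8.88
eef_pos: [626.2, -16.5, 34.4]
tcp_rot: [3.141, -0.0, 1.034]
contact_force: [-0.2, -2.1, -0.1]
opening: 0.001
grasp_force: 0.7
```

```bash
python3 -m creep '[{"x":1.2,"y":-3.76,"z":0,"rx":0,"ry":0,"rz":-0.06,"hand":0},{"x":1.2,"y":-3.76,"z":0,"rx":0,"ry":0,"rz":-0.06,"hand":0},{"x":1.2,"y":-3.76,"z":0,"rx":0,"ry":0,"rz":-0.06,"hand":0},{"x":1.2,"y":-3.76,"z":0,"rx":0,"ry":0,"rz":-0.06,"hand":0},{"x":1.2,"y":-3.76,"z":0,"rx":0,"ry":0,"rz":-0.06,"hand":0},{"x":1,"y":-3.1,"z":0,"rx":0,"ry":0,"rz":-0.05,"hand":0},{"x":0.8,"y":-2.5,"z":0,"rx":0,"ry":0,"rz":-0.04,"hand":0},{"x":0.6,"y":-1.9,"z":0,"rx":0,"ry":0,"rz":-0.03,"hand":0},{"x":0.4,"y":-1.3,"z":0,"rx":0,"ry":0,"rz":-0.02,"hand":0},{"x":0,"y":0,"z":0,"rx":0,"ry":0,"rz":0,"hand":0},{"x":0,"y":0,"z":0,"rx":0,"ry":0,"rz":0,"hand":0}]'
python3 - <<'E'
from h import *
import cv2,json
c=get_calibration('wrist');json.dump({k:v.tolist() for k,v in c.items()},open('w3.json','w'))
cv2.imwrite("pics/w3.png",grab_frame('wrist')[:,:,::-1])
E
```

```text
clock: 10.25
eef_pos: [603.2, 1.1, 34.3]
tcp_rot: [-3.142, -0.0, 1.47]
contact_force: [1.2, 0.0, 0.2]
opening: -0.002
grasp_force: 0.4
```

View pics/w3.png

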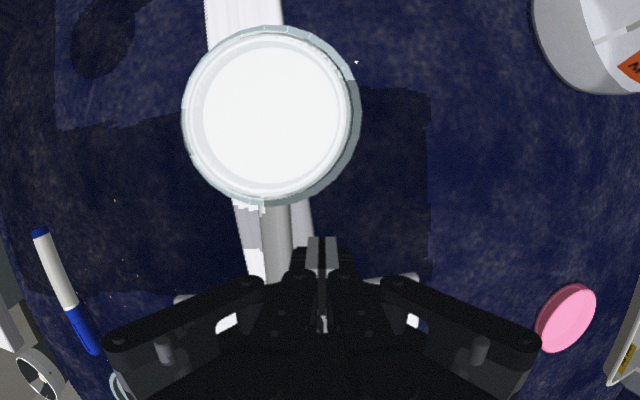

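The dish pan, centred at about (271,116), stands slightly right of the beam line. The beam's edges run from (205,0)/(283,15) to (247,250)/(313,235). I'll work out the remaining angle from these.

```bash
python3 - <<'E'
from h import *
import cv2
L=[fe(p,12) for p in((205,5),(209,30),(236,200),(246,265))];R=[fe(p,12) for p in((282,5),(284,25),(309,205),(313,235))]
for E in(L,R): print(np.round(E,1).tolist(),np.degrees(np.arctan2(*(E[-1]-E[0])[::-1])))
pan=fe((271.5,116),48);print('pan',pan,'dish',fe((267,115),60))
A=[fe(p,48) for p in((265,206),(265,270))];B=[fe(p,48) for p in((290,206),(292,240))];print(A,B)
g=cv2.cvtColor(cv2.imread('pics/w3.png'),cv2.COLOR_BGR2GRAY)
for y in(5,20,215,230,245): print(y,g[y,195:330:3].tolist())
E
```

```text
[[550.8, 142.4], [552.3, 126.1], [556.0, 27.9], [554.4, -13.1]] -88.67044320281546
[[594.2, 133.0], [594.3, 120.8], [597.0, 20.7], [597.2, 2.8]] -88.67166950991255
pan [588.23263298  70.56615164] dish [588.46498532  70.84184111]
[array([580.23362563,  32.32394198]), array([575.02464073,   1.06939011])] [array([591.25967349,  31.20507192]), array([590.02611755,  15.26067401])]
5 [43, 35, 43, 174, 234, 235, 234, 236, 237, 238, 235, 233, 234, 233, 234, 237, 236, 236, 237, 235, 235, 233, 237, 236, 236, 237, 237, 231, 191, 43, 38, 44, 34, 40, 41, 43, 49, 48, 40, 44, 41, 40, 34, 38, 40]
20 [36, 41, 43, 52, 215, 236, 235, 236, 238, 239, 239, 231, 234, 235, 233, 238, 237, 239, 238, 237, 237, 235, 233, 238, 239, 239, 238, 239, 225, 142, 38, 36, 42, 32, 38, 38, 40, 36, 39, 42, 43, 44, 45, 42, 43]
215 [17, 27, 21, 20, 27, 19, 22, 20, 25, 20, 16, 26, 20, 39, 168, 174, 178, 172, 174, 175, 173, 156, 175, 146, 147, 149, 156, 161, 161, 164, 141, 105, 141, 170, 172, 173, 171, 156, 132, 30, 26, 28, 24, 23, 23]
230 [21, 14, 23, 27, 24, 22, 19, 20, 16, 17, 15, 15, 14, 15, 35, 166, 176, 175, 173, 171, 174, 171, 121, 143, 147, 152, 152, 162, 166, 160, 149, 120, 99, 172, 169, 173, 175, 168, 160, 110, 17, 22, 27, 18, 19]
245 [14, 15, 26, 23, 20, 19, 20, 16, 18, 20, 21, 18, 22, 24, 16, 18, 160, 176, 177, 174, 173, 175, 163, 137, 143, 148, 149, 156, 167, 162, 154, 133, 89, 166, 169, 172, 173, 163, 88, 89, 88, 50, 12, 21, 89]
```

```bash
python3 -m creep '[{"x":0.4,"y":-1.3,"z":0,"rx":0,"ry":0,"rz":-0.02,"hand":0},{"x":0.4,"y":-1.3,"z":0,"rx":0,"ry":0,"rz":-0.02,"hand":0},{"x":0.4,"y":-1.3,"z":0,"rx":0,"ry":0,"rz":-0.02,"hand":0},{"x":0.4,"y":-1.3,"z":0,"rx":0,"ry":0,"rz":-0.02,"hand":0},{"x":0.2,"y":-0.6,"z":0,"rx":0,"ry":0,"rz":-0.01,"hand":0},{"x":0.2,"y":-0.6,"z":0,"rx":0,"ry":0,"rz":-0.01,"hand":0},{"x":0,"y":0,"z":0,"rx":0,"ry":0,"rz":0,"hand":0},{"x":0,"y":0,"z":0,"rx":0,"ry":0,"rz":0,"hand":0}]'
python3 - <<'E'
from h import *
import cv2
im=grab_frame('wrist')[:,:,::-1];cv2.imwrite("pics/w4.png",im)
g=cv2.cvtColor(im,cv2.COLOR_BGR2GRAY).astype(int)
for y in(5,20,215,230): 
    print(y,[(x,g[y,x+1]-g[y,x-1]) for x in range(180,340) if abs(g[y,x+1]-g[y,x-1])>25])
E
```

```text
clock: 11.3
eef_pos: [596.8, 3.5, 34.2]
tcp_rot: [-3.141, -0.0, 1.57]
contact_force: [0.9, 0.1, 0.3]
opening: -0.002
grasp_force: 0.5
5 [(236, np.int64(31)), (237, np.int64(161)), (238, np.int64(152)), (241, np.int64(58)), (315, np.int64(-69)), (316, np.int64(-139)), (317, np.int64(-115))]
20 [(236, np.int64(27)), (237, np.int64(165)), (238, np.int64(152)), (239, np.int64(28)), (315, np.int64(-38)), (316, np.int64(-95)), (317, np.int64(-139)), (318, np.int64(-84))]
215 [(247, np.int64(70)), (248, np.int64(116)), (249, np.int64(75)), (257, np.int64(-32)), (259, np.int64(47)), (260, np.int64(31)), (263, np.int64(-60)), (264, np.int64(-73)), (287, np.int64(-30)), (288, np.int64(-32)), (290, np.int64(67)), (291, np.int64(58)), (322, np.int64(-41)), (323, np.int64(-85)), (324, np.int64(-79)), (325, np.int64(-28))]
230 [(249, np.int64(125)), (250, np.int64(118)), (251, np.int64(31)), (261, np.int64(-29)), (288, np.int64(-33)), (289, np.int64(-31)), (291, np.int64(67)), (292, np.int64(58)), (322, np.int64(-26)), (323, np.int64(-68)), (324, np.int64(-107)), (325, np.int64(-67))]
```

View pics/w4.png

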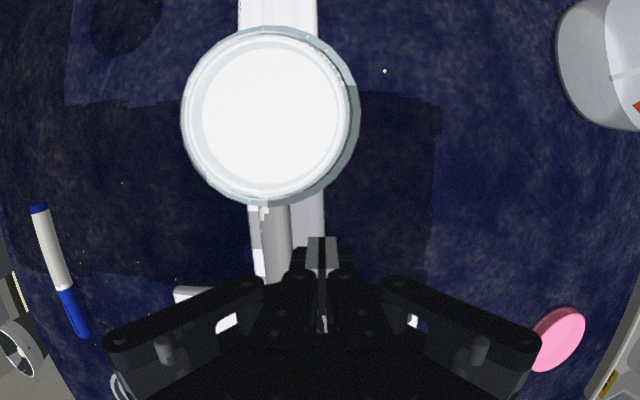

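The dish pan, at about (270.5,116), is now nearly over the beam, whose edges are at 237/317 in row 20 and 248/323 in row 215.

```bash
python3 - <<'E'
from h import *
L=[fe(p,12) for p in((237.5,20),(248,215))];R=[fe(p,12) for p in((316.8,20),(323.3,215))]
print(np.round(L,1),np.round(R,1))
# beam centre line at row-matched points
def xat(P,y): (x0,y0),(x1,y1)=P; return x0+(x1-x0)*(y-y0)/(y1-y0)
for n,p,z in(('pan',(270.5,116),48),('armL',(263.5,215),48),('armR',(290,215),48)):
    q=fe(p,z);print(n,q,'beam',xat(L,q[1]),xat(R,q[1]))
E
```

```text
[[550.2 126.8]
 [553.6  16.6]] [[593.4 124.2]
 [596.6  16.7]]
pan [574.54181222  71.19985452] beam 551.9439892928388 594.9562222277287
armL [569.9240365   28.20342358] beam 553.2842271880896 596.2472129996675
armR [581.77929951  28.22804423] beam 553.2834597398013 596.2464737513134
```

```bash
python3 -m creep '[{"x":0.1,"y":-0.5,"z":0,"rx":0,"ry":0,"rz":-0.008,"hand":0},{"x":0,"y":0,"z":0,"rx":0,"ry":0,"rz":0,"hand":0},{"x":0,"y":0,"z":0,"rx":0,"ry":0,"rz":0,"hand":0},{"x":0,"y":4,"z":0,"rx":0,"ry":0,"rz":0,"hand":0},{"x":0,"y":8,"z":0,"rx":0,"ry":0,"rz":0,"hand":0},{"x":0,"y":8,"z":0,"rx":0,"ry":0,"rz":0,"hand":0},{"x":0,"y":0,"z":-20,"rx":0,"ry":0,"rz":0,"hand":0},{"x":0,"y":0,"z":-40,"rx":0,"ry":0,"rz":0,"hand":0},{"x":0,"y":0,"z":-40,"rx":0,"ry":0,"rz":0,"hand":0},{"x":0,"y":0,"z":-40,"rx":0,"ry":0,"rz":0,"hand":0},{"x":0,"y":0,"z":-40,"rx":0,"ry":0,"rz":0,"hand":0},{"x":0,"y":0,"z":-20,"rx":0,"ry":0,"rz":0,"hand":0},{"x":0,"y":0,"z":0,"rx":0,"ry":0,"rz":0,"hand":0},{"x":0,"y":0,"z":0,"rx":0,"ry":0,"rz":0,"hand":0}]'
python3 - <<'E'
from h import *
import cv2
print('spray',at('scene',(206,242),0),at('side',(181,277),0))
im=grab_frame('wrist')[:,:,::-1];cv2.imwrite("pics/w5.png",im)
E
```

```text
clock: 13.1
eef_pos: [615.7, 3.6, 233.8]
tcp_rot: [-3.141, 0.0, 1.578]
contact_force: [-0.8, -0.2, -0.1]
opening: 0.002
grasp_force: 0.0
spray [782.20772361 148.30980284] [786.06563368 156.74565915]
```

View pics/w5.png

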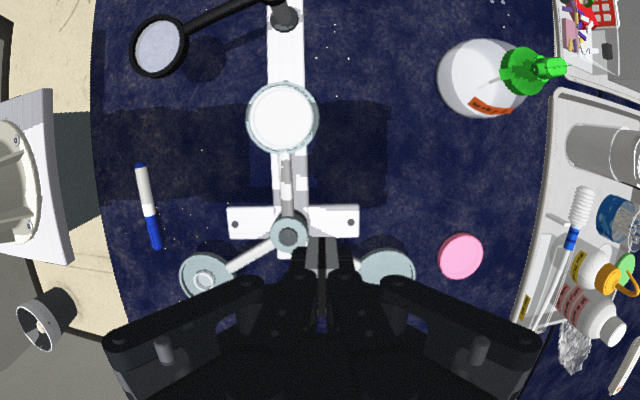

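The wrist view from above shows the pan at about (282,118), the hub at (288,236), the post foot at (285,18), the lens at (159,46), and the cap still in its pan at (205,277). I've used all 10 picture views, so from here I measure numerically.

```bash
python3 - <<'E'
from h import *
import cv2
im=cv2.imread('pics/w5.png');g=cv2.cvtColor(im,cv2.COLOR_BGR2GRAY).astype(int)
E=[]
for y in(35,45,60,70,160,170,180,190):
    d=g[y,2:]-g[y,:-2]; L=255+np.argmax(d[255:282])+1; R=295+np.argmin(d[295:315])+1
    E.append((y,L,R,fe((L,y),12).round(1).tolist(),fe((R,y),12).round(1).tolist()))
for e in E: print(*e)
G=cv2.medianBlur(g.astype(np.uint8),3)
for nm,(x0,y0,x1,y1),a,b in(('dish/pan',(235,70,330,165),30,42),('hub',(262,210,314,262),14,24),('lens',(115,5,205,90),24,34)):
    c=cv2.HoughCircles(cv2.resize(G[y0:y1,x0:x1],None,fx=4,fy=4,interpolation=2),cv2.HOUGH_GRADIENT,1,8,param1=80,param2=15,minRadius=a*4,maxRadius=b*4)
    for q in ([] if c is None else c[0][:4]):
        p=(x0+q[0]/4,y0+q[1]/4); print(nm,p,q[2]/4,[fe(p,z).round(1).tolist() for z in(48,60,112)])
E
```

```text
35 267 303 [549.0, 172.6] [591.5, 171.0]
45 267 304 [549.3, 159.9] [592.8, 158.4]
60 267 304 [549.5, 141.2] [593.0, 139.9]
70 267 304 [549.7, 129.0] [593.1, 127.8]
160 270 307 [552.4, 21.2] [596.7, 21.0]
170 271 307 [553.3, 9.1] [596.7, 9.0]
180 271 307 [553.0, -3.2] [596.6, -3.2]
190 272 308 [553.8, -15.6] [597.8, -15.5]
dish/pan (np.float32(281.625), np.float32(118.125)) 31.825 [[571.7, 70.8], [573.2, 70.8], [580.0, 70.6]]
dish/pan (np.float32(284.125), np.float32(116.625)) 34.875 [[574.4, 72.4], [575.8, 72.3], [582.1, 71.9]]
dish/pan (np.float32(283.875), np.float32(119.375)) 34.4 [[574.1, 69.4], [575.5, 69.5], [581.9, 69.5]]
dish/pan (np.float32(282.125), np.float32(120.875)) 34.975 [[572.2, 67.9], [573.7, 67.9], [580.4, 68.3]]
hub (np.float32(287.875), np.float32(234.125)) 18.3 [[576.1, -58.7], [577.5, -54.0], [583.5, -33.7]]
hub (np.float32(288.375), np.float32(239.375)) 21.075 [[576.4, -65.2], [577.8, -60.3], [583.8, -38.9]]
hub (np.float32(292.875), np.float32(233.875)) 22.75 [[581.8, -58.4], [583.0, -53.7], [588.1, -33.3]]
hub (np.float32(290.125), np.float32(227.375)) 18.175 [[578.9, -50.5], [580.2, -46.1], [585.8, -27.0]]
lens (np.float32(164.125), np.float32(47.125)) 26.75 [[433.1, 162.0], [439.7, 158.6], [468.4, 144.0]]
lens (np.float32(164.125), np.float32(50.875)) 29.025 [[433.3, 157.3], [439.9, 154.1], [468.6, 140.3]]
lens (np.float32(148.375), np.float32(41.375)) 31.2 [[410.6, 172.9], [418.0, 169.2], [450.3, 152.8]]
lens (np.float32(161.375), np.float32(50.125)) 26.175 [[429.5, 158.9], [436.3, 155.6], [465.5, 141.5]]
```

```bash
python3 -m creep '[{"x":27,"y":-14,"z":0,"rx":0,"ry":0,"rz":0,"hand":0},{"x":27,"y":-14,"z":0,"rx":0,"ry":0,"rz":0,"hand":0},{"x":27,"y":-14,"z":0,"rx":0,"ry":0,"rz":0,"hand":0},{"x":27,"y":-14,"z":0,"rx":0,"ry":0,"rz":0,"hand":0},{"x":26,"y":-14,"z":0,"rx":0,"ry":0,"rz":0,"hand":0},{"x":26,"y":-14,"z":0,"rx":0,"ry":0,"rz":0,"hand":0},{"x":26,"y":-14,"z":0,"rx":0,"ry":0,"rz":0,"hand":0},{"x":26,"y":-14,"z":0,"rx":0,"ry":0,"rz":0,"hand":0},{"x":0,"y":0,"z":0,"rx":0,"ry":0,"rz":0.15,"hand":0},{"x":0,"y":0,"z":0,"rx":0,"ry":0,"rz":0.15,"hand":0},{"x":0,"y":0,"z":0,"rx":0,"ry":0,"rz":0.15,"hand":0},{"x":0,"y":0,"z":0,"rx":0,"ry":0,"rz":0.15,"hand":0},{"x":0,"y":0,"z":0,"rx":0,"ry":0,"rz":0.15,"hand":0},{"x":0,"y":0,"z":0,"rx":0,"ry":0,"rz":0.15,"hand":0},{"x":0,"y":0,"z":0,"rx":0,"ry":0,"rz":0.15,"hand":0},{"x":0,"y":0,"z":0,"rx":0,"ry":0,"rz":0.15,"hand":0},{"x":0,"y":0,"z":0,"rx":0,"ry":0,"rz":0,"hand":0},{"x":0,"y":0,"z":30,"rx":0,"ry":0,"rz":0,"hand":0},{"x":0,"y":0,"z":20,"rx":0,"ry":0,"rz":0,"hand":0},{"x":0,"y":0,"z":0,"rx":0,"ry":0,"rz":0,"hand":0}]'
python3 - <<'E'
from h import *
import cv2,json
s=sense()
c=get_calibration('wrist');im=grab_frame('wrist')[:,:,::-1];cv2.imwrite("pics/w6.png",im)
# black pixels: project mask at z=112, keep near expected bar, fit line
hsv=im.max(2);ys,xs=np.where(hsv<45)
P=np.array([fe((x,y),112,c) for x,y in zip(xs[::3],ys[::3]) if y<235])
po=np.array([569.7,193.]);d=P-po;r=np.hypot(*d.T);a=np.degrees(np.arctan2(d[:,1],d[:,0]))
for lo in range(10,160,10):
    m=(r>lo)&(r<lo+10)&(a>-180)&(a<-120);print(lo,m.sum(),np.percentile(a[m],[5,50,95]).round(1) if m.sum() else '')
E
```

```text
clock: 15.65
eef_pos: [501.5, 214.3, 182.4]
tcp_rot: [3.142, 0.004, 0.381]
contact_force: [-0.8, -0.4, 0.6]
opening: -0.003
grasp_force: 0.0
10 79 [-177.1 -156.7 -126.1]
20 81 [-171.9 -158.6 -146.5]
30 79 [-167.1 -158.5 -148.9]
40 77 [-166.1 -158.6 -151.3]
50 73 [-165.  -158.8 -153.5]
60 69 [-164.1 -159.1 -154.3]
70 31 [-162.7 -158.7 -154.9]
80 0 
90 0 
100 0 
110 0 
120 0 
130 0 
140 0 
150 0
```

```bash
python3 -m creep '[{"x":0,"y":0,"z":30,"rx":0,"ry":0,"rz":0,"hand":0},{"x":0,"y":0,"z":30,"rx":0,"ry":0,"rz":0,"hand":0},{"x":0,"y":0,"z":20,"rx":0,"ry":0,"rz":0,"hand":0},{"x":0,"y":0,"z":10,"rx":0,"ry":0,"rz":0,"hand":0},{"x":0,"y":0,"z":0,"rx":0,"ry":0,"rz":0,"hand":0},{"x":0,"y":6,"z":0,"rx":0,"ry":0,"rz":0,"hand":0},{"x":0,"y":6,"z":0,"rx":0,"ry":0,"rz":0,"hand":0},{"x":0,"y":5,"z":0,"rx":0,"ry":0,"rz":0,"hand":0},{"x":0,"y":2,"z":0,"rx":0,"ry":0,"rz":0,"hand":0},{"x":0,"y":2,"z":0,"rx":0,"ry":0,"rz":0,"hand":0},{"x":0,"y":2,"z":0,"rx":0,"ry":0,"rz":0,"hand":0},{"x":0,"y":1.5,"z":0,"rx":0,"ry":0,"rz":0,"hand":0},{"x":-0.4,"y":1.1,"z":0,"rx":0,"ry":0,"rz":-0.02,"hand":0},{"x":-0.6,"y":1.7,"z":0,"rx":0,"ry":0,"rz":-0.03,"hand":0},{"x":-0.8,"y":2.2,"z":0,"rx":0,"ry":0,"rz":-0.04,"hand":0},{"x":-0.96,"y":2.77,"z":0,"rx":0,"ry":0,"rz":-0.05,"hand":0},{"x":-0.96,"y":2.77,"z":0,"rx":0,"ry":0,"rz":-0.05,"hand":0},{"x":-0.96,"y":2.77,"z":0,"rx":0,"ry":0,"rz":-0.05,"hand":0}]'
```

```text
clock: 17.95
eef_pos: [513.5, 178.1, 94.2]
tcp_rot: [-3.141, 0.0, 0.621]
contact_force: [-0.9, 1.0, 0.6]
opening: -0.003
grasp_force: 0.8
```

```bash
python3 -m creep '[{"x":-0.96,"y":2.77,"z":0.5,"rx":0,"ry":0,"rz":-0.05,"hand":0},{"x":-0.96,"y":2.77,"z":0.5,"rx":0,"ry":0,"rz":-0.05,"hand":0},{"x":-0.96,"y":2.77,"z":0,"rx":0,"ry":0,"rz":-0.05,"hand":0},{"x":-0.96,"y":2.77,"z":0,"rx":0,"ry":0,"rz":-0.05,"hand":0},{"x":-0.96,"y":2.77,"z":0,"rx":0,"ry":0,"rz":-0.05,"hand":0},{"x":-0.96,"y":2.77,"z":0,"rx":0,"ry":0,"rz":-0.05,"hand":0},{"x":-0.96,"y":2.77,"z":0,"rx":0,"ry":0,"rz":-0.05,"hand":0},{"x":-0.96,"y":2.77,"z":0,"rx":0,"ry":0,"rz":-0.05,"hand":0},{"x":-0.96,"y":2.77,"z":0,"rx":0,"ry":0,"rz":-0.05,"hand":0},{"x":-0.96,"y":2.77,"z":0,"rx":0,"ry":0,"rz":-0.05,"hand":0},{"x":-0.96,"y":2.77,"z":0,"rx":0,"ry":0,"rz":-0.05,"hand":0},{"x":-0.96,"y":2.77,"z":0,"rx":0,"ry":0,"rz":-0.05,"hand":0},{"x":-0.96,"y":2.77,"z":0,"rx":0,"ry":0,"rz":-0.05,"hand":0},{"x":-0.96,"y":2.77,"z":0,"rx":0,"ry":0,"rz":-0.05,"hand":0},{"x":-0.96,"y":2.77,"z":0,"rx":0,"ry":0,"rz":-0.05,"hand":0},{"x":-0.96,"y":2.77,"z":0,"rx":0,"ry":0,"rz":-0.05,"hand":0},{"x":-0.8,"y":2.2,"z":0,"rx":0,"ry":0,"rz":-0.04,"hand":0},{"x":-0.4,"y":1.1,"z":0,"rx":0,"ry":0,"rz":-0.02,"hand":0},{"x":0,"y":0,"z":0,"rx":0,"ry":0,"rz":0,"hand":0},{"x":0,"y":0,"z":0,"rx":0,"ry":0,"rz":0,"hand":0}]'
python3 - <<'E'
from h import *
import cv2
for n in('scene','side','wrist'): cv2.imwrite(f"pics/{n}7.png",grab_frame(n)[:,:,::-1])
po=np.array([569.7,193.])
for n,box in(('scene',(225,235,320,290)),('side',(250,240,360,300))):
    im=cv2.imread(f'pics/{n}7.png');x0,y0,x1,y1=box;m=im[y0:y1,x0:x1].max(2)<55
    ys,xs=np.where(m);P=np.array([at(n,(x+x0,y+y0),106) for x,y in zip(xs,ys)]);d=P-po
    r=np.hypot(*d.T);a=np.degrees(np.arctan2(d[:,1],d[:,0]))
    for lo in range(0,160,20):
        k=(r>=lo)&(r<lo+20)&(a>-120)&(a<-60);print(n,lo,k.sum(),np.percentile(a[k],[5,50,95]).round(1) if k.sum() else '')
E
```

```text
clock: 20.45
eef_pos: [544.7, 140.4, 93.2]
tcp_rot: [-3.141, 0.0, 1.477]
contact_force: [-1.9, -0.2, -0.2]
opening: 0.003
grasp_force: 0.7
scene 0 22 [-116.1  -97.5  -68.6]
scene 20 49 [-110.9  -96.4  -80.7]
scene 40 16 [-109.   -94.9  -88.8]
scene 60 143 [-112.6  -88.8  -65. ]
scene 80 116 [-89.1 -74.3 -61.4]
scene 100 36 [-110.2  -75.2  -65.6]
scene 120 9 [-110.3 -109.6 -108.1]
scene 140 0 
side 0 25 [-116.9  -98.9  -69.8]
side 20 57 [-109.1  -93.   -79.2]
side 40 51 [-103.1  -93.2  -85.7]
side 60 51 [-118.7 -110.5  -89. ]
side 80 57 [-111.  -104.8  -92.4]
side 100 20 [-114.4 -111.6 -106.9]
side 120 0 
side 140 0
```

```bash
python3 -m creep '[{"x":-0.6,"y":1.65,"z":0,"rx":0,"ry":0,"rz":-0.03,"hand":0},{"x":-0.6,"y":1.65,"z":0,"rx":0,"ry":0,"rz":-0.03,"hand":0},{"x":-0.4,"y":1.1,"z":0,"rx":0,"ry":0,"rz":-0.02,"hand":0},{"x":-0.2,"y":0.55,"z":0,"rx":0,"ry":0,"rz":-0.01,"hand":0},{"x":-0.2,"y":0.55,"z":0,"rx":0,"ry":0,"rz":-0.01,"hand":0},{"x":0,"y":0,"z":0,"rx":0,"ry":0,"rz":0,"hand":0},{"x":0,"y":0,"z":0,"rx":0,"ry":0,"rz":0,"hand":0},{"x":0,"y":-6,"z":0,"rx":0,"ry":0,"rz":0,"hand":0},{"x":0,"y":-14,"z":0,"rx":0,"ry":0,"rz":0,"hand":0},{"x":0,"y":-15,"z":0,"rx":0,"ry":0,"rz":0,"hand":0},{"x":0,"y":0,"z":-20,"rx":0,"ry":0,"rz":0,"hand":0},{"x":0,"y":0,"z":-40,"rx":0,"ry":0,"rz":0,"hand":0},{"x":0,"y":0,"z":-40,"rx":0,"ry":0,"rz":0,"hand":0},{"x":-40,"y":0,"z":-40,"rx":0,"ry":0,"rz":0,"hand":0},{"x":-40,"y":0,"z":0,"rx":0,"ry":0,"rz":0,"hand":0},{"x":-40,"y":20,"z":0,"rx":0,"ry":0,"rz":0,"hand":0},{"x":-40,"y":20,"z":0,"rx":0,"ry":0,"rz":0,"hand":0},{"x":0,"y":0,"z":0,"rx":0,"ry":0,"rz":0,"hand":0},{"x":0,"y":0,"z":0,"rx":0,"ry":0,"rz":0,"hand":0}]'
cat > m.py <<'E'
from h import *
import cv2
c=get_calibration('wrist');print(sense()['eef_pos'])
im=grab_frame('wrist')[:,:,::-1];cv2.imwrite("pics/w8.png",im)
f=c['K'][0,0]
def px(X):
    q=c['R']@X+c['t'];r=np.hypot(q[0],q[1]);t=np.arctan2(r,q[2]);return c['K'][:2,2]+f*t*q[:2]/r
def topo(z,ctr,h=130,s=.5):   # rectified top view at height z, s mm/px
    n=int(2*h/s);g=np.array([[px(np.array([ctr[0]-h+s*j,ctr[1]+h-s*i,z])) for j in range(n)] for i in range(n)],np.float32)
    return cv2.remap(np.ascontiguousarray(im),g[...,0],g[...,1],1)
ctr=(572,130);A=topo(112,ctr);B=topo(12,ctr)
dark=(A.max(2)<60)
for y in(185,180,175,165,155,145,135,125,115,105,100,95,90,85,80,75,70,65,60,50):
    i=int((ctr[1]+130-y)/.5);x=ctr[0]-130+.5*np.where(dark[i])[0];x=x[abs(x-573)<45]
    b=B[i].min(1)>120;w=ctr[0]-130+.5*np.where(b)[0];w=w[abs(w-573)<35]
    print(y,'dark',(len(x),x.min(),np.median(x),x.max()) if len(x) else '', 'beam',(w.min(),w.max()) if len(w) else '')
E
python3 m.py
```

```text
clock: 22.98
eef_pos: [555.4, -21.4, 233.0]
tcp_rot: [-3.141, -0.0, 1.577]
contact_force: [-0.4, 0.1, 0.2]
opening: 0.003
grasp_force: 0.0
[555.38482856 -21.40008848 233.00280462]
185 dark (179, np.float64(528.5), np.float64(573.0), np.float64(617.5)) beam (np.float64(547.5), np.float64(592.0))
180 dark (179, np.float64(528.5), np.float64(573.0), np.float64(617.5)) beam (np.float64(548.0), np.float64(592.0))
175 dark (179, np.float64(528.5), np.float64(573.0), np.float64(617.5)) beam (np.float64(548.0), np.float64(592.0))
165 dark (179, np.float64(528.5), np.float64(573.0), np.float64(617.5)) beam (np.float64(548.5), np.float64(592.5))
155 dark (170, np.float64(528.5), np.float64(570.75), np.float64(613.0)) beam (np.float64(548.5), np.float64(592.5))
145 dark (22, np.float64(563.5), np.float64(568.75), np.float64(574.0)) beam (np.float64(549.0), np.float64(592.5))
135 dark (20, np.float64(564.0), np.float64(568.75), np.float64(573.5)) beam (np.float64(549.0), np.float64(593.0))
125 dark (16, np.float64(564.0), np.float64(569.75), np.float64(573.5)) beam (np.float64(549.5), np.float64
[... 498 characters left out ...]
9.0), np.float64(607.5))
85 dark (2, np.float64(591.0), np.float64(591.25), np.float64(591.5)) beam (np.float64(538.5), np.float64(607.5))
80 dark  beam (np.float64(538.5), np.float64(607.5))
75 dark (2, np.float64(594.5), np.float64(594.75), np.float64(595.0)) beam (np.float64(538.5), np.float64(607.5))
70 dark  beam (np.float64(538.5), np.float64(607.5))
65 dark (1, np.float64(594.5), np.float64(594.5), np.float64(594.5)) beam (np.float64(541.0), np.float64(605.5))
60 dark (31, np.float64(528.5), np.float64(536.0), np.float64(597.0)) beam (np.float64(543.5), np.float64(603.0))
50 dark (78, np.float64(528.5), np.float64(588.75), np.float64(613.5)) beam (np.float64(538.5), np.float64(607.5))
```

```bash
cat >> m.py <<'E'
print('---')
G=cv2.cvtColor(A,cv2.COLOR_BGR2GRAY)
X=lambda j:ctr[0]-130+.5*j
for y in(85,78,72,66):
    i=int((ctr[1]+130-y)/.5);d=G[i].astype(int);print(y,[(int(X(j)),d[j]) for j in range(int((530-442)*2),int((618-442)*2),4)])
x0,y0=int((520-442)*2),int((260-125)*2);C=cv2.medianBlur(G[y0:y0+220,x0:x0+220],3)
k=cv2.HoughCircles(C,cv2.HOUGH_GRADIENT,1,4,param1=80,param2=12,minRadius=45,maxRadius=70)
for q in k[0][:6]: print((X(x0+q[0]),260-.5*(y0+q[1])),q[2]/2)
E
sed -i 's/^im=grab_frame.*/import sys\nim=cv2.imread("pics\/w8.png") if len(sys.argv)>1 else grab_frame("wrist")[:,:,::-1]/' m.py
python3 m.py x | sed -n '/---/,$p' | sed 's/np.uint8//g;s/np.int64//g'
```

```text
---
85 [(530, (50)), (532, (45)), (534, (44)), (536, (45)), (538, (42)), (540, (63)), (542, (81)), (544, (77)), (546, (125)), (548, (254)), (550, (254)), (552, (252)), (554, (254)), (556, (254)), (558, (254)), (560, (254)), (562, (254)), (564, (254)), (566, (254)), (568, (254)), (570, (254)), (572, (254)), (574, (254)), (576, (254)), (578, (254)), (580, (254)), (582, (254)), (584, (251)), (586, (253)), (588, (253)), (590, (124)), (592, (58)), (594, (70)), (596, (68)), (598, (49)), (600, (48)), (602, (59)), (604, (59)), (606, (59)), (608, (58)), (610, (58)), (612, (56)), (614, (55)), (616, (56))]
78 [(530, (64)), (532, (57)), (534, (48)), (536, (40)), (538, (70)), (540, (86)), (542, (73)), (544, (247)), (546, (253)), (548, (253)), (550, (254)), (552, (254)), (554, (254)), (556, (254)), (558, (254)), (560, (254)), (562, (254)), (564, (254)), (566, (254)), (568, (254)), (570, (254)), (572, (254)), (574, (254)), (576, (254)), (578, (254)), (580, (254)), (582, (254)), (584, (254)), (586, (254)), (588, (254)), (590, (252)), (592, (248)), (594, (65)), (596, (74)), (598, (70)), (600, (52)), 
[... 883 characters left out ...]
54)), (556, (254)), (558, (254)), (560, (254)), (562, (254)), (564, (254)), (566, (254)), (568, (254)), (570, (254)), (572, (254)), (574, (254)), (576, (254)), (578, (254)), (580, (254)), (582, (254)), (584, (254)), (586, (254)), (588, (254)), (590, (254)), (592, (255)), (594, (79)), (596, (76)), (598, (74)), (600, (77)), (602, (41)), (604, (47)), (606, (41)), (608, (36)), (610, (38)), (612, (39)), (614, (44)), (616, (38))]
(np.float32(568.25), np.float32(72.25)) 27.05
(np.float32(566.75), np.float32(70.25)) 29.2
(np.float32(568.25), np.float32(64.75)) 30.25
(np.float32(566.25), np.float32(66.25)) 30.3
(np.float32(565.25), np.float32(72.75)) 28.55
(np.float32(570.25), np.float32(66.25)) 30.3
```

```bash
python3 -m creep '[{"x":40,"y":-20,"z":0,"rx":0,"ry":0,"rz":0,"hand":0},{"x":40,"y":-20,"z":0,"rx":0,"ry":0,"rz":0,"hand":0},{"x":40,"y":0,"z":0,"rx":0,"ry":0,"rz":0,"hand":0},{"x":40,"y":0,"z":0,"rx":0,"ry":0,"rz":0,"hand":0},{"x":0,"y":0,"z":40,"rx":0,"ry":0,"rz":0,"hand":0},{"x":0,"y":0,"z":40,"rx":0,"ry":0,"rz":0,"hand":0},{"x":0,"y":0,"z":40,"rx":0,"ry":0,"rz":0,"hand":0},{"x":0,"y":0,"z":20,"rx":0,"ry":0,"rz":0,"hand":0},{"x":0,"y":0,"z":0,"rx":0,"ry":0,"rz":0,"hand":0},{"x":0,"y":12,"z":0,"rx":0,"ry":0,"rz":0,"hand":0},{"x":0,"y":12,"z":0,"rx":0,"ry":0,"rz":0,"hand":0},{"x":0,"y":6,"z":0,"rx":0,"ry":0,"rz":0,"hand":0},{"x":0,"y":3,"z":0,"rx":0,"ry":0,"rz":0,"hand":0},{"x":0,"y":1,"z":0,"rx":0,"ry":0,"rz":0,"hand":0},{"x":0,"y":1,"z":0,"rx":0,"ry":0,"rz":0,"hand":0},{"x":-0.3,"y":0.7,"z":0,"rx":0,"ry":0,"rz":-0.012,"hand":0},{"x":-0.2,"y":0.6,"z":0,"rx":0,"ry":0,"rz":-0.011,"hand":0},{"x":-0.2,"y":0.6,"z":0,"rx":0,"ry":0,"rz":-0.011,"hand":0},{"x":0,"y":0,"z":0,"rx":0,"ry":0,"rz":0,"hand":0},{"x":0,"y":0,"z":0,"rx":0,"ry":0,"rz":0,"hand":0}]'
python3 -m creep '[{"x":0,"y":-6,"z":0,"rx":0,"ry":0,"rz":0,"hand":0},{"x":0,"y":-14,"z":0,"rx":0,"ry":0,"rz":0,"hand":0},{"x":0,"y":-15,"z":0,"rx":0,"ry":0,"rz":0,"hand":0},{"x":0,"y":0,"z":-20,"rx":0,"ry":0,"rz":0,"hand":0},{"x":0,"y":0,"z":-40,"rx":0,"ry":0,"rz":0,"hand":0},{"x":0,"y":0,"z":-40,"rx":0,"ry":0,"rz":0,"hand":0},{"x":-40,"y":0,"z":-40,"rx":0,"ry":0,"rz":0,"hand":0},{"x":-40,"y":0,"z":0,"rx":0,"ry":0,"rz":0,"hand":0},{"x":-40,"y":30,"z":0,"rx":0,"ry":0,"rz":0,"hand":0},{"x":-40,"y":30,"z":0,"rx":0,"ry":0,"rz":0,"hand":0},{"x":0,"y":0,"z":0,"rx":0,"ry":0,"rz":0,"hand":0},{"x":0,"y":0,"z":0,"rx":0,"ry":0,"rz":0,"hand":0}]'
sed -i 's/for y in(85,78,72,66)/for y in()/' m.py; python3 m.py | sed 's/np.float64//g;s/np.float32//g'
python3 - <<'E'
from h import *
import cv2
G=cv2.cvtColor(cv2.imread('pics/w8.png'),cv2.COLOR_BGR2GRAY)
for n,z,x,y in(('hub',59,0,0),):pass
for Y in(30,20,10,0,-10):  # arm/beam rows near the dish arm
    pass
E
```

```text
clock: 25.52
eef_pos: [552.1, 137.4, 93.2]
tcp_rot: [-3.141, 0.0, 1.612]
contact_force: [-0.5, 0.2, 0.1]
opening: 0.001
grasp_force: 0.7
clock: 27.02
eef_pos: [582.6, -21.1, 232.9]
tcp_rot: [-3.14, -0.0, 1.611]
contact_force: [0.3, 1.2, -0.3]
opening: 0.002
grasp_force: 0.0
[582.60232557 -21.13167844 232.878213  ]
185 dark (179, (528.5), (573.0), (617.5)) beam ((548.0), (592.0))
180 dark (179, (528.5), (573.0), (617.5)) beam ((548.0), (592.0))
175 dark (179, (528.5), (573.0), (617.5)) beam ((548.0), (592.0))
165 dark (179, (528.5), (573.0), (617.5)) beam ((548.5), (592.0))
155 dark (179, (528.5), (573.0), (617.5)) beam ((548.5), (592.5))
145 dark (26, (565.0), (571.25), (580.5)) beam ((549.5), (593.0))
135 dark (20, (566.5), (571.25), (576.0)) beam ((549.5), (593.5))
125 dark (20, (566.5), (571.25), (576.0)) beam ((550.0), (593.5))
115 dark (17, (566.5), (571.0), (576.5)) beam ((560.0), (579.0))
105 dark (9, (567.0), (573.5), (576.5)) beam ((544.0), (596.0))
100 dark  beam ((540.5), (600.0))
95 dark (6, (559.5), (560.75), (584.5)) beam ((538.5), (603.0))
90 dark (4, (553.0), (572.25), (591.5)) beam ((538.5), (604.5))
85 dark (3, (549.0), (549.5), (550.0)) beam ((538.5), (606.0))
80 dark  beam ((538.5), (606.0))
75 dark (1, (546.0), (546.0), (546.0)) beam ((538.5), (605.5))
70 dark  beam ((538.5), (604.5))
65 dark  beam ((538.5), (602.5))
60 dark (66, (528.5), (572.25), (617.5)) beam ((540.5), (599.5))
50 dark (85, (528.5), (555.0), (617.5)) beam ((551.0), (605.5))
---
((572.25), (71.75)) 31.4
((572.75), (66.75)) 31.9
((574.75), (65.75)) 30.3
((569.25), (70.25)) 29.15
((575.25), (69.75)) 28.05
((573.25), (69.25)) 29.2
```

```bash
python3 -c "
from rig import *
print(sign_off())"
```

```text
the job is handed in; nothing more can be done
None
```

The job is handed in: by my camera measurements, the dish arm lies over the beam pointing at the lens post and the lens is centred above the dish, each to about 1 mm. I never moved the tool near the dropper bottle, jar or marker, but made no final check of them or of the dish and cap in their pans. It took about 27 s of the 67 s allowed.

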